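# Bin the corn cob, close the caddy with its nested lids, lift off the outer lid and hold it

### The job

Put the piece of corn cob into the open food-waste caddy, then pick up its two nested lids together by the inner lid's knob, lower them as one onto the caddy until the inner lid is fully seated in the mouth with the outer lid down over it, and let go of the knob. Then lift the outer lid alone by its collar, straight up off the knob, for its filter to be changed: the inner lid must stay closed on the caddy undisturbed, and you finish while still holding the outer lid level in the gripper, a good 10 cm above where it sat and touching nothing else. Never separate the lids before they are on the caddy, leave the caddy standing where it is and do not disturb the other kitchen things.

Things in the scene. Friction and masses are not known exactly. Their poses are not given: they have to be found in the camera images.
- caddy: Open round food-waste caddy of brushed steel, loose (about 1.2 kg), upright on the worktop, no handle. 140 mm outside diameter, 100 mm tall, wall 5 mm, so the mouth is 130 mm wide; inner floor 5 mm above its underside. Origin: centre of its underside, z up.
- inner_lid: Steel inner lid, 0.22 kg, under the nested outer lid. Origin: centre of underside, z up. Plug dia 122 mm, z 0-10 mm, enters the caddy's mouth; flange dia 140, z 10-14, rests on the rim (origin then 90 mm above the caddy's); upright round knob dia 18, z 14-74, its top 30 mm free above the outer lid's collar. Lifting by the knob carries the outer lid too. Starts on the worktop.
- knob_top (a point): Centre of the top end of the inner lid's knob, 74 mm above the inner lid's underside.
- outer_lid: Steel outer lid, 0.18 kg, lying loose over the inner lid. Origin: centre of the skirt's lower edge, z up; nested it is 2 mm above the inner lid's. Skirt dia 160 outside, 154 inside, z 0-12 mm; flat plate z 12-17 rests on the inner lid's flange; upright round collar dia 44 outside, 25 inside, z 17-42, the inner lid's knob passing through with 3 mm play all round.
- collar_top (a point): Centre of the collar's upper end on the outer lid, 42 mm above the skirt's lower edge.
- cob: Piece of corn cob, a cylinder 80 mm long and 33 mm in diameter lying on the worktop, about 90 g. Its long axis is its x axis. Origin: on its underside as it starts, 16.5 mm below the middle of its axis.
- spice_jar: Bystander: amber jar, 50 mm diameter, 85 mm tall. Origin: centre of its underside.
- espresso_cup: Bystander: white cup, 56 mm diameter, 55 mm tall. Origin: centre of its underside.
- food_can: Bystander: food can, 66 mm diameter, 85 mm tall. Origin: centre of its underside.
- jam_jar: Bystander: glass jar, 62 mm diameter, 85 mm tall. Origin: centre of its underside.
- pan_lid: Bystander: shallow pan lid lying flat, 110 mm diameter, 40 mm tall with a mushroom knob and no collar; it does not belong to the caddy. Origin: centre of its underside.
- bowl: Bystander: blue bowl, 100 mm diameter, 50 mm tall. Origin: centre of its underside.
- spoon: Bystander: wooden spoon lying along its x axis, 240 mm long. Origin: on its underside.
Not all that is in view belongs to the job. What is shaped like the outer_lid but orange is not meant.

How it is judged:
By the outcome, as a careful person would: the job done as asked, in the order asked, and still so for the second after the job is handed in, while the arm keeps its last pose, push and grip.
It also fails if it takes over 69 s, if anything falls off the work surface, if the arm or the gripper's body presses on something with over 40 N, if the wrist force passes 120 N, or if a joint passes its speed limit or range.

### The arm

A 6-joint arm with a two-finger parallel gripper is mounted at the origin on the work surface. World frame = base frame: x ahead of the robot, y to its left, z up, the work surface at z = 0. Lengths are in m, angles in rad, forces in N, time in s.
With the tool pointing down it reaches from about 0.3 to 0.875 m from the base axis. Payload 4.2 kg.
Tool frame: the origin (TCP) lies midway between the tips of the shut fingers; the grasp point (between the pads) lies 19 mm behind it; z points along the fingers, y is the line along which they close (so a half turn about z gives the same grasp; the last joint's range is limited). The gripper opens to 85 mm and grips with 20 to 120 N. Pads are 22 mm wide; open, the fingers measure 114 mm over their backs; the gripper's body (76 mm by 85 mm) begins 54 mm behind the grasp point. The pads swing forward as they close: fully open they stand 13 mm farther back than shut.
Start: joints at [-1.238, 0.32, 1.565, -0, 1.257, -0.02], TCP at [0.199, -0.54, 0.231] pointing down, gripper open.
Joint ranges: [-3.11, 3.11], [-0.84, 2.01], [0.21, 2.61], [-1.34, 4.49], [0.05, 2.63], [-2.56, 2.56]. Speed limits (rad/s): [2.57, 2.57, 3.14, 3.14, 3.14, 3.14].

### API

Orientations are given as [roll, pitch, yaw] about the fixed x, y, z axes, in that order (R = Rz(yaw) Ry(pitch) Rx(roll)).
In Python, from workcell import monitor, get_image, camera_params, manip gives the robot as it stands. The module is installed in compiled form; this text tells all that it offers.
- The arm moves only by the tool apply_moves, never from a script. Its argument "commands" is a list that holds one entry, the list of rows, each a list of 7 numbers: the shift along the tool's x, y, z in mm, then the turn, a rotation vector about the tool's x, y, z in degrees, then the opening in per cent of the stroke, from 0 (shut) to 100 (fully open). In form: [[[x, y, z, ax, ay, az, fingers], ...]]. A call has 1 to 12 rows; each row is the pose to reach, as a shift and turn from the pose commanded when the call began, along the tool's axes at that moment; what a row does not reach only later rows make up. A row lasts 1/8 s, in which the tool goes at most 62.5 mm and 10.7 degrees, less where a joint would pass 70% of its speed; a pose out of reach is approached as far as the arm can. A call with a gripper value outside its range is refused whole. The fingers move at their own pace and stop on an object; "grip_force" is the grip in N (left out, the last holds). Time passes only in rows, so rows that repeat a pose let the fingers close. It gives the time, the measured TCP pose, the force, the opening and the grip force at its end, in the units of the state.
- monitor.sense(): the state, without advancing time (a new reading comes with each control period).
- get_image(name): name is "scene" or "top"; returns the picture (480x640x3 uint8, red, green, blue); there is no depth.
- camera_params(name): a dict with "fx", "fy", "cx", "cy" (pixels), "xyz" and "orientation" of the camera in the world. Camera axes: x right, y up, looking along -z (the intrinsics and any distortion apply to the point x, -y, -z); pixel columns grow to the right and rows downward; lengths in m; the calibration is good to about 2 mm. A picture is of the moment at which its call begins. camera_params takes no time and is no camera call.
- manip.job_done(): hands the job in; it is judged then, once.
The state is a dict: "time_s": time; "joint_positions": joint angles; "joint_vel": joint speeds; "joint_efforts": joint torques, N m; "tcp_pos": TCP position; "eef_rot": TCP orientation; "ft_force": force on the tool from outside, world axes, zero at the start; "wrist_torque": the same for the moment, N m; "gripper_width": finger opening in m; "gripper_force": force on a finger pad.
Only numpy, scipy, OpenCV 4.12 (cv2) and the standard library are available. Lean on these libraries where they do the work, as an engineer would, in place of code of your own. Each camera call takes 0.05 s, during which the arm holds its last target. There are 200 camera calls.

## Working session

There is one attempt and no reset: what is moved stays moved. The work goes in short steps, Python scripts to look and compute and a tool call to move; the robot and the scene stay as the last step left them, time stands still between calls to the robot, and variables do not carry over. Pictures are saved under pics/ and viewed, at most 10 in all, crops included, and the job is handed in when it is done.

Besides the shell and the picture viewer there is one more tool, called after "Request:" as name(argument=value, ...) on one line, values as JSON. apply_moves: Moves the arm, as the interface text tells. Its arguments: {"type":"object","properties":{"commands":{"type":"array"},"grip_force":{"type":"number"}},"required":["commands"]}

```bash
mkdir -p pics; python3 - <<'E'
from workcell import monitor,get_image,camera_params
import cv2
for n in("top","scene"):
    print(n,camera_params(n)); cv2.imwrite(f"pics/{n}0.png",get_image(n)[:,:,::-1])
print(monitor.sense())
E
```

```text
top {'fx': 594.1069087172312, 'fy': 594.1069087172312, 'cx': 328.1973482849729, 'cy': 246.70850706158515, 'xyz': array([ 0.33079788, -0.09725939,  1.5310055 ]), 'orientation': array([ 0.11665248,  0.00347188, -1.58898131])}
scene {'fx': 587.7397847027873, 'fy': 587.7397847027873, 'cx': 314.3592246991256, 'cy': 238.44679003574012, 'xyz': array([ 1.30505416, -0.93363872,  0.97435342]), 'orientation': array([ 0.92987986, -0.01287769,  0.78477518])}
{'time_s': 0.1, 'joint_positions': array([-1.23801872e+00,  3.20259637e-01,  1.56554142e+00,  2.87025355e-06,
        1.25737305e+00, -2.00064200e-02]), 'joint_vel': array([ 0.00056576, -0.00329198,  0.000139  , -0.00034374,  0.00079016,
       -0.00078761]), 'joint_efforts': array([ 1.13234873e-04, -4.16408908e+01, -2.34704912e+01,  9.37897858e-05,
        4.88784048e-03, -1.20390106e-05]), 'tcp_pos': array([ 0.19853402, -0.53920337,  0.23055419]), 'eef_rot': array([-3.14001157e+00, -3.43656864e-05,  3.52783111e-01]), 'ft_force': array([-1.21708003, -1.45336907, -0.12174302]), 'wrist_torque': array([ 0.0181736 , -0.00993258, -0.00741942]), 'gripper_force': 0.0, 'gripper_width': 0.08533815656790472}
```

View pics/top0.png

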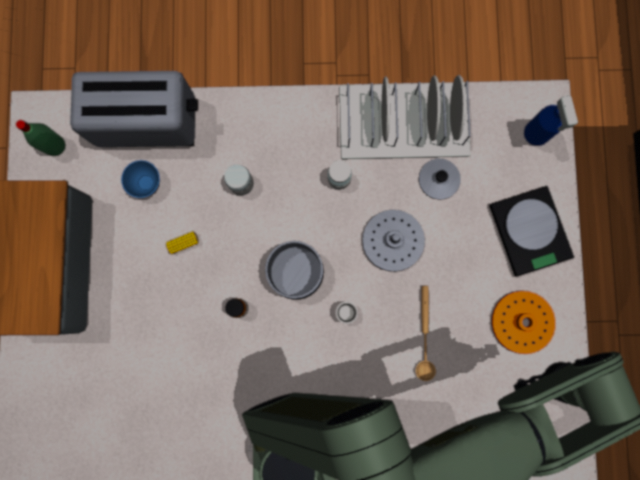

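View pics/scene0.png

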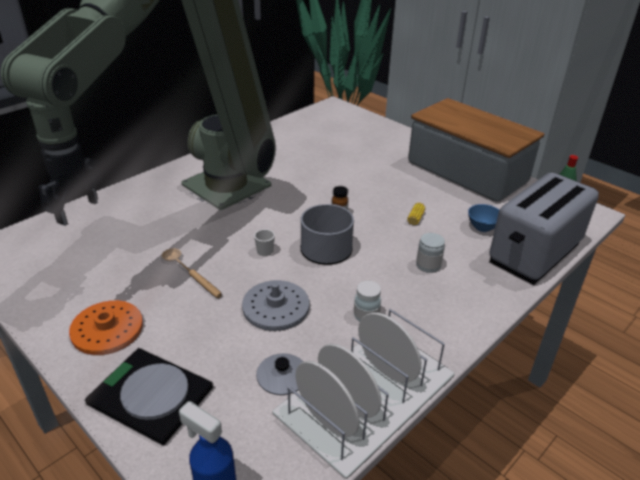

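The top picture shows:
- the cob, yellow, at (182,242)
- the open caddy at (294,270)
- the grey nested lids with knob and collar at (393,240)
- the pan lid at (440,179), with a black mushroom knob and no collar
- an orange lid at (523,322)

Three things could be the outer lid. The grey one at (393,240) fits, because it has a collar with a knob through it. I'll confirm that in a crop.

```bash
cat > h.py <<'E'
import numpy as np,cv2
from scipy.spatial.transform import Rotation as R
from scipy.optimize import least_squares
from workcell import monitor,get_image,camera_params
def rays(n,px):
    c=camera_params(n);px=np.atleast_2d(px).astype(float)
    d=np.c_[(px[:,0]-c['cx'])/c['fx'],-(px[:,1]-c['cy'])/c['fy'],-np.ones(len(px))]
    return np.array(c['xyz']),R.from_euler('xyz',c['orientation']).apply(d)
def plane(n,px,z):
    o,d=rays(n,px); return o+d*((z-o[2])/d[:,2])[:,None]
def proj(n,P):
    c=camera_params(n);q=R.from_euler('xyz',c['orientation']).inv().apply(np.atleast_2d(P)-c['xyz'])
    return np.c_[c['cx']-c['fx']*q[:,0]/q[:,2],c['cy']+c['fy']*q[:,1]/q[:,2]]
def circ(P,r=None):
    f=lambda p:np.hypot(P[:,0]-p[0],P[:,1]-p[1])-(r or p[2])
    s=least_squares(f,[*P[:,:2].mean(0),.07][:2 if r else 3],loss='soft_l1',f_scale=.002);return s.x,np.sqrt(np.mean(s.fun**2))
def cob(n,img):
    h=cv2.cvtColor(img,cv2.COLOR_RGB2HSV);m=cv2.inRange(h,(20,120,70),(35,255,255))
    cs=max(cv2.findContours(m,cv2.RETR_EXTERNAL,cv2.CHAIN_APPROX_NONE)[0],key=cv2.contourArea)
    return cs[:,0]
E
python3 - <<'E'
from h import *
t=cv2.imread('pics/top0.png')[:,:,::-1].copy();s=cv2.imread('pics/scene0.png')[:,:,::-1].copy()
for n,i in(("top",t),("scene",s)):
    c=cob(n,i);P=plane(n,c,.0165)[:,:2].astype(np.float32);print(n,c.mean(0),cv2.contourArea(c),cv2.minAreaRect(P*1000))
g=cv2.cvtColor(t,cv2.COLOR_RGB2GRAY)
for nm,(u,v) in dict(lid=(393,240),caddy=(294,270)).items():
    w=g[v-45:v+45,u-45:u+45];m=(w<165).astype(np.uint8)
    cs=[c for c in cv2.findContours(m,cv2.RETR_EXTERNAL,cv2.CHAIN_APPROX_NONE)[0]]
    c=max(cs,key=cv2.contourArea)[:,0]+[u-45,v-45]
    for z in(.0,.019,.1):
        print(nm,z,circ(plane("top",c,z)),circ(plane("top",c,z),.08 if nm=='lid' else .07))
a=cv2.resize(t[200:310,240:440],(800,440),interpolation=cv2.INTER_CUBIC)
b=cv2.resize(s[190:340,230:430],(800,600),interpolation=cv2.INTER_CUBIC)[:, :]
b=cv2.resize(b,(800,600))
cv2.imwrite('pics/c1.png',a[:,:,::-1]);cv2.imwrite('pics/c2.png',b[:,:,::-1])
E
```

```text
top [181.73333333 242.52      ] 377.5 ((526.2969360351562, 281.4224853515625), (35.127044677734375, 80.5335693359375), 21.725955963134766)
scene [416.1  213.42] 198.0 ((524.663818359375, 284.4275817871094), (33.55379867553711, 109.2882308959961), 22.650732040405273)
lid 0.0 (array([ 0.50888021, -0.2624867 ,  0.10183879]), np.float64(0.016078279712315093)) (array([ 0.50224963, -0.26025199]), np.float64(0.029460473628614856))
lid 0.019 (array([ 0.50667785, -0.26043409,  0.10058243]), np.float64(0.015876755558063557)) (array([ 0.50095094, -0.25818042]), np.float64(0.028227487729088663))
lid 0.1 (array([ 0.4972888 , -0.2516841 ,  0.09522644]), np.float64(0.015017662829583328)) (array([ 0.49575955, -0.24935192]), np.float64(0.02319620045164689))
caddy 0.0 (array([ 0.43893507, -0.00180602,  0.10393101]), np.float64(0.015920737719686214)) (array([0.43638929, 0.02222569]), np.float64(0.03977530939945279))
caddy 0.019 (array([ 0.43758938, -0.0029886 ,  0.10264147]), np.float64(0.01572305310669363)) (array([0.43554558, 0.02034725]), np.float64(0.038469735252271285))
caddy 0.1 (array([ 0.43185245, -0.00802956,  0.0971439 ]), np.float64(0.014880265938976478)) (array([0.43197254, 0.01160544]), np.float64(0.03282141707589791))
```

View pics/c1.png

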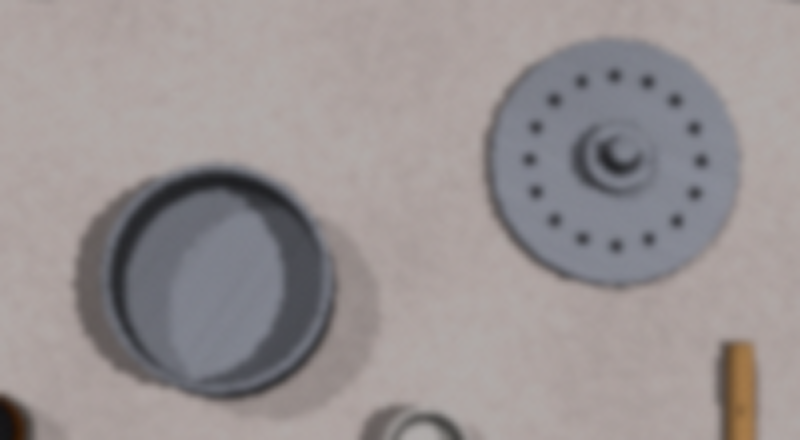

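View pics/c2.png

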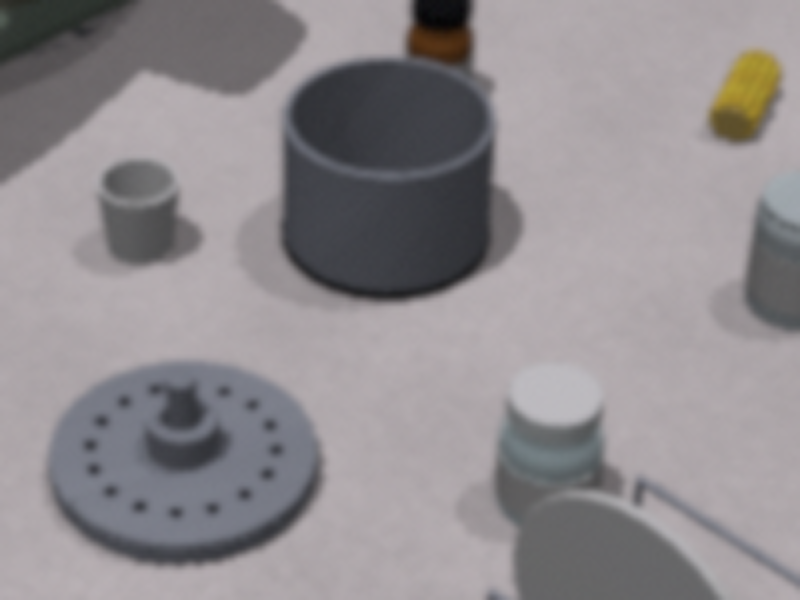

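The crops confirm it: the grey lid at (393,240) has a collar with a round knob standing through it. The caddy is open and empty at (294,270). I'll now fit both using the blue-tint mask.

```bash
cat >> h.py <<'E'
def bluemask(img,u,v,k=45):
    f=cv2.GaussianBlur(img.astype(np.float32),(0,0),.7);d=f[...,2]-f[...,0]
    w=d[v-k:v+k,u-k:u+k];m=(w>(w.max()*.6+np.median(w[:8])*.4)*.35).astype(np.uint8)
    m=(w>0).astype(np.uint8);m=cv2.morphologyEx(m,cv2.MORPH_OPEN,np.ones((3,3)))
    c=max(cv2.findContours(m,cv2.RETR_EXTERNAL,cv2.CHAIN_APPROX_NONE)[0],key=cv2.contourArea)
    return c[:,0]+[u-k,v-k],w
E
python3 - <<'E'
from h import *
t=cv2.imread('pics/top0.png')[:,:,::-1].copy();s=cv2.imread('pics/scene0.png')[:,:,::-1].copy()
nad=camera_params('top')['xyz'][:2]
for nm,(u,v),z,r in(("lid",(393,240),.019,.08),("caddy",(294,270),.1,.07)):
    c,w=bluemask(t,u,v);P=plane("top",c,z);print(nm,np.percentile(w,[5,25,50,75,95]),c.min(0),c.max(0))
    print(circ(P),circ(P,r))
    q=P[:,:2]-P[:,:2].mean(0);far=q@(P[:,:2].mean(0)-nad)>0
    print('far',circ(P[far],r),circ(P[far]))
# holes
g=cv2.cvtColor(t,cv2.COLOR_RGB2GRAY).astype(np.float32);bh=cv2.morphologyEx(g,cv2.MORPH_BLACKHAT,np.ones((7,7)))
yy,xx=np.mgrid[:480,:640];rr=np.hypot(xx-393.9,yy-240.2)
m=((bh>12)&(rr>17)&(rr<26)).astype(np.uint8);n,l,st,ce=cv2.connectedComponentsWithStats(m)
C=np.array([ (np.array([xx[l==i],yy[l==i]])*bh[l==i]).sum(1)/bh[l==i].sum() for i in range(1,n)])
P=plane('top',C,.019);print('holes',n-1,circ(P))
np.set_printoptions(precision=1,suppress=True)
for a in [(.52,-.26,.076),(.52,-.26,.019)]: print(proj('top',a),proj('scene',a))
c=plane("top",[[345,312],[235,308],[340,175],[238,180],[440,179],[425,370]],.05);print(c*1000)
E
```

```text
lid [-13.1210968  -12.58407211 -10.68501282  11.88157845  13.18175583] [362 210] [424 270]
(array([ 0.52261262, -0.26190955,  0.07855998]), np.float64(0.0007534043538972124)) (array([ 0.52262926, -0.26189054]), np.float64(0.0016234043889433952))
far (array([ 0.52101675, -0.26104547]), np.float64(0.000990325426497238)) (array([ 0.52272695, -0.26252378,  0.07823319]), np.float64(0.0006677469500079917))
caddy [-13.09124451 -12.32832718 -10.59690094   7.31515503  12.61563416] [265 241] [322 298]
(array([ 0.44511761, -0.01109381,  0.06939271]), np.float64(0.0010261236693044405)) (array([ 0.445067  , -0.01111442]), np.float64(0.0011844549736992622))
far (array([ 0.44470931, -0.01123033]), np.float64(0.0009512387462890032)) (array([ 0.44623939, -0.0100666 ,  0.06850928]), np.float64(0.0006889199749745401))
holes 16 (array([ 0.52328929, -0.26269721,  0.05501733]), np.float64(0.0001540304845709789))
[[394.7 238. ]] [[275.1 282.6]]
[[392.4 240.9]] [[275.8 300.8]]
[[ 340.8 -133.9   50. ]
 [ 355.6  138.7   50. ]
 [ 687.6 -128.7   50. ]
 [ 679.6  131.1   50. ]
 [ 672.4 -382.6   50. ]
 [ 196.1 -326.8   50. ]]
```

```bash
cat >> h.py <<'E'
def delta(x,y,z,yaw):
    s=monitor.sense();r=R.from_euler('xyz',s['eef_rot']);T=R.from_euler('xyz',[np.pi,0,np.radians(yaw)])
    print('mm',(r.inv().apply(np.array([x,y,z])-s['tcp_pos'])*1000).round(1),'deg',(r.inv()*T).as_rotvec(degrees=True).round(2),'t',s['time_s'],'w',s['gripper_width'])
E
python3 -c "
from h import *
delta(.526,.282,.15,111.7);delta(.526,.282,.002,111.7)"
```

```text
mm [ 591.  -657.4   81.6] deg [-7.000e-02 -7.000e-02 -9.149e+01] t 0.1 w 0.08533815656790472
mm [ 591.  -657.1  229.6] deg [-7.000e-02 -7.000e-02 -9.149e+01] t 0.1 w 0.08533815656790472
```

Request:
apply_moves(commands=[[[20,-22,0,0,0,-3,70],[60,-66,0,0,0,-9,70],[110,-122,0,0,0,-17,70],[160,-178,0,0,0,-25,70],[210,-233,0,0,0,-33,70],[260,-289,0,0,0,-41,70],[310,-344,0,0,0,-49,70],[360,-400,0,0,0,-57,70],[410,-456,0,0,0,-64,70],[460,-512,0,0,0,-72,70],[510,-567,0,0,0,-80,70],[545,-606,20,0,0,-86,70]]], grip_force=40)

```text
time_s: 1.6
tcp_pos: [0.4638, 0.1255, 0.2239]
eef_rot: [3.14, 0.001, 1.858]
ft_force: [1.2, -0.7, -0.4]
gripper_width: 0.0594
gripper_force: 0.0
```

```bash
python3 -c "
from h import *
delta(.526,.282,.15,111.7);delta(.526,.282,.002,111.7)"
```

```text
mm [132.5 103.9  74. ] deg [ 0.08  0.03 -5.24] t 1.6 w 0.059361713316806425
mm [132.6 103.7 222. ] deg [ 0.08  0.03 -5.24] t 1.6 w 0.059361713316806425
```

Request:
apply_moves(commands=[[[0,0,0,0,0,0,70],[0,0,0,0,0,0,70]]])

```text
time_s: 1.85
tcp_pos: [0.4625, 0.123, 0.2232]
eef_rot: [-3.14, 0.001, 1.854]
ft_force: [-0.5, -0.3, -0.3]
gripper_width: 0.0601
gripper_force: 0.0
```

```bash
python3 -c "
from h import *
delta(.526,.282,.10,111.7);delta(.526,.282,.002,111.7)"
```

```text
mm [135.  105.6 122.9] deg [-0.11  0.03 -5.47] t 1.85 w 0.06012392085512639
mm [135.1 105.8 220.9] deg [-0.11  0.03 -5.47] t 1.85 w 0.06012392085512639
```

Request:
apply_moves(commands=[[[30,23,20,0,0,-1,70],[65,50,50,0,0,-3,70],[100,78,85,0,0,-5,70],[130,102,115,0,0,-5.5,70],[135,105.7,130,0,0,-5.5,70],[135,105.7,150,0,0,-5.5,70],[135,105.7,172,0,0,-5.5,70],[135,105.7,192,0,0,-5.5,70],[135,105.7,208,0,0,-5.5,70],[135,105.7,217,0,0,-5.5,70],[135,105.7,220,0,0,-5.5,70],[135,105.7,220,0,0,-5.5,70]]])

```text
time_s: 3.35
tcp_pos: [0.5272, 0.2824, 0.004]
eef_rot: [3.141, 0.0, 1.95]
ft_force: [0.3, -0.3, 0.0]
gripper_width: 0.0601
gripper_force: 0.0
```

Request:
apply_moves(commands=[[[0,0,0,0,0,0,20],[0,0,0,0,0,0,20],[0,0,0,0,0,0,20],[0,0,0,0,0,0,20],[0,0,0,0,0,0,20],[0,0,0,0,0,0,20],[0,0,-10,0,0,0,20],[0,0,-30,0,0,0,20],[0,0,-60,0,0,0,20],[0,0,-90,0,0,0,20],[0,0,-120,0,0,0,20],[0,0,-160,0,0,0,20]]])

```text
time_s: 4.85
tcp_pos: [0.5262, 0.282, 0.1641]
eef_rot: [-3.139, 0.0, 1.95]
ft_force: [0.1, 0.9, -1.0]
gripper_width: 0.0316
gripper_force: 39.8
```

Request:
apply_moves(commands=[[[0,0,0,0,0,0,20]]])

```text
time_s: 4.97
tcp_pos: [0.5287, 0.2833, 0.1673]
eef_rot: [3.134, -0.001, 1.95]
ft_force: [-0.1, 1.3, -0.5]
gripper_width: 0.0316
gripper_force: 39.8
```

```bash
python3 -c "
from h import *
delta(.4455,-.0108,.16,90);delta(.4455,-.0108,.035,90)
cv2.imwrite('pics/s1.png',cv2.resize(get_image('scene')[100:300,250:500],(750,600))[:,:,::-1])"
```

```text
mm [-242.5 -186.1    5.8] deg [ 0.4  -0.11 21.72] t 4.975 w 0.03162803942171489
mm [-242.6 -187.   130.8] deg [ 0.4  -0.11 21.72] t 4.975 w 0.03162803942171489
```

View pics/s1.png

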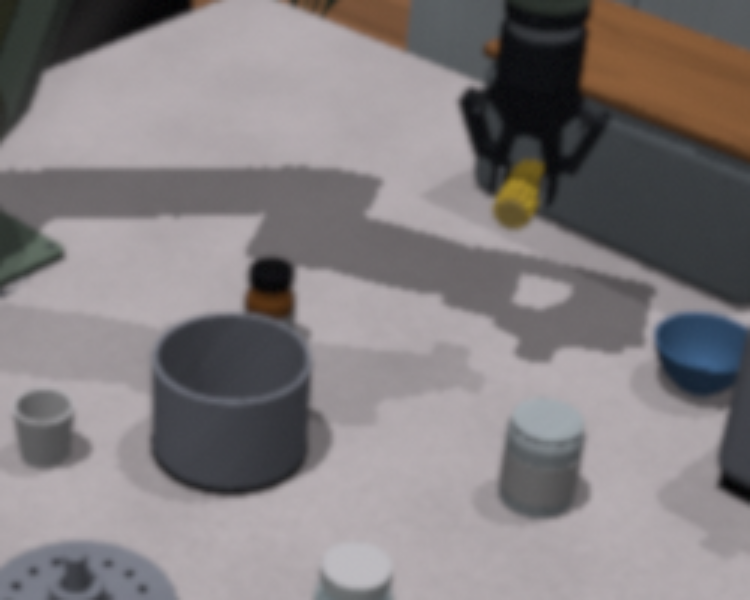

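The cob is firmly held in the pads at (520,195) in the crop.

Request:
apply_moves(commands=[[[-20,-15,0,0,0,1,20],[-50,-38,0,0,0,4,20],[-90,-69,0,0,0,8,20],[-130,-100,0,0,0,12,20],[-170,-131,0,0,0,16,20],[-205,-158,0,0,0,19,20],[-230,-177,0,0,0,21,20],[-241,-186,5,0,0,21.7,20],[-241,-186,20,0,0,21.7,20],[-241,-186,40,0,0,21.7,20],[-241,-186,60,0,0,21.7,20],[-241,-186,70,0,0,21.7,20]]])

```text
time_s: 6.52
tcp_pos: [0.4423, -0.0097, 0.092]
eef_rot: [-3.138, -0.0, 1.572]
ft_force: [0.5, 0.4, -0.6]
gripper_width: 0.0315
gripper_force: 39.8
```

```bash
python3 -c "
from h import *
delta(.4455,-.0108,.035,90)"
```

```text
mm [-1.1  3.4 56.9] deg [-0.19 -0.02  0.06] t 6.525 w 0.031451647982924026
```

Request:
apply_moves(commands=[[[-1,2,15,0,0,0,20],[-1,2,30,0,0,0,20],[-1,2,45,0,0,0,20],[-1,2,54,0,0,0,20],[-1,2,56,0,0,0,20],[-1,2,56,0,0,0,60],[-1,2,56,0,0,0,60],[-1,2,56,0,0,0,60],[-1,2,40,0,0,0,60],[-1,2,10,0,0,0,60],[-1,2,-40,0,0,0,60],[-1,2,-100,0,0,0,60]]])

```text
time_s: 8.02
tcp_pos: [0.4446, -0.0112, 0.1949]
eef_rot: [-3.14, -0.0, 1.571]
ft_force: [0.5, -0.5, -0.3]
gripper_width: 0.0516
gripper_force: 0.0
```

Request:
apply_moves(commands=[[[0,0,0,0,0,0,60],[0,0,0,0,0,0,60]]])

```text
time_s: 8.28
tcp_pos: [0.4448, -0.0112, 0.1935]
eef_rot: [-3.141, 0.0, 1.571]
ft_force: [-0.7, -0.2, -0.3]
gripper_width: 0.0514
gripper_force: 0.0
```

```bash
python3 -c "
from h import *
delta(.523,-.2625,.12,63);delta(.523,-.2625,.047,63)"
```

```text
mm [-251.3   78.2   73.4] deg [-2.000e-02  1.000e-02  2.701e+01] t 8.275 w 0.051382082340280064
mm [-251.3   78.2  146.4] deg [-2.000e-02  1.000e-02  2.701e+01] t 8.275 w 0.051382082340280064
```

Request:
apply_moves(commands=[[[-20,6,0,0,0,2,55],[-60,19,0,0,0,7,55],[-100,31,10,0,0,11,55],[-140,44,25,0,0,16,55],[-180,56,40,0,0,20,55],[-215,67,55,0,0,24,55],[-240,75,65,0,0,26,55],[-251,78,73,0,0,27,55],[-251,78,73,0,0,27,55],[-251,78,73,0,0,27,55]]])

```text
time_s: 9.52
tcp_pos: [0.5233, -0.2613, 0.1211]
eef_rot: [-3.142, -0.0, 1.101]
ft_force: [-0.2, -0.2, 0.3]
gripper_width: 0.0466
gripper_force: 0.0
```

```bash
python3 - <<'E'
from h import *
t=get_image('top');s=get_image('scene')
c=cob('top',t);print('cob px',c.mean(0),cv2.contourArea(c),plane('top',c.mean(0),.03))
c,w=bluemask(t,294,270);P=plane('top',c,.1);print(circ(P),circ(P,.07))
delta(.523,-.2625,.047,63)
a=cv2.resize(t[200:320,240:440],(800,480));b=cv2.resize(s[160:340,200:400],(666,600))
cv2.imwrite('pics/t2.png',a[:,:,::-1]);cv2.imwrite('pics/s2.png',b[:,:,::-1])
E
```

```text
cob px [296.12345679 271.69135802] 394.5 [[ 0.44459511 -0.01289837  0.03      ]]
(array([ 0.44503982, -0.01101606,  0.06931624]), np.float64(0.0013943173840020421)) (array([ 0.44494237, -0.01113516]), np.float64(0.0015626580618110348))
mm [-1.2  0.  74.5] deg [ 0.05 -0.01  0.08] t 9.625 w 0.04727141606093046
```

View pics/s2.png

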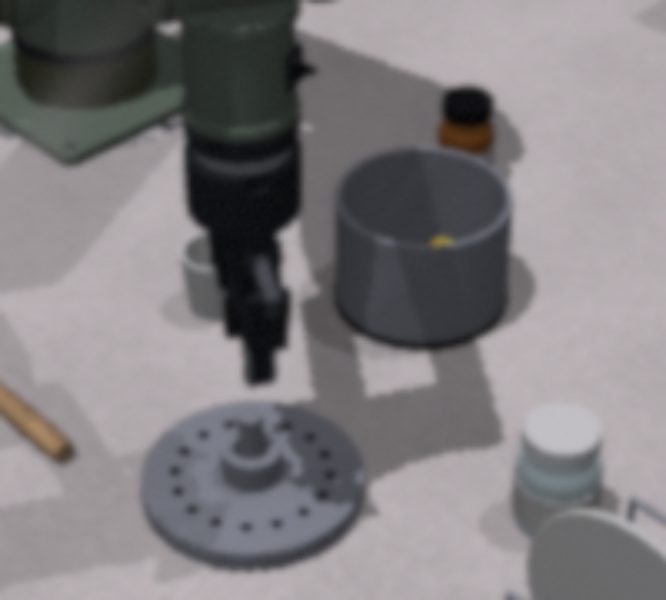

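The cob is in the caddy, with a yellow spot visible at (440,242), and the caddy hasn't moved. Next I descend on the knob and grip it.

Request:
apply_moves(commands=[[[-1,0,15,0,0,0,55],[-1,0,32,0,0,0,55],[-1,0,48,0,0,0,55],[-1,0,60,0,0,0,55],[-1,0,70,0,0,0,55],[-1,0,73,0,0,0,55],[-1,0,73,0,0,0,55],[-1,0,73,0,0,0,55]]])

```text
time_s: 10.62
tcp_pos: [0.5233, -0.2634, 0.0482]
eef_rot: [3.14, 0.0, 1.1]
ft_force: [-0.1, 0.9, -0.3]
gripper_width: 0.0468
gripper_force: 0.0
```

Request:
apply_moves(commands=[[[0,0,0,0,0,0,5],[0,0,0,0,0,0,5],[0,0,0,0,0,0,5],[0,0,0,0,0,0,5],[0,0,0,0,0,0,5],[0,0,0,0,0,0,5]]], grip_force=80)

```text
time_s: 11.38
tcp_pos: [0.523, -0.2632, 0.0483]
eef_rot: [3.141, 0.0, 1.1]
ft_force: [-1.1, 0.8, 6.3]
gripper_width: 0.0154
gripper_force: 78.0
```

Request:
apply_moves(commands=[[[0,0,-2,0,0,0,5],[0,0,-6,0,0,0,5],[0,0,-14,0,0,0,5],[0,0,-26,0,0,0,5],[0,0,-40,0,0,0,5],[0,0,-58,0,0,0,5],[0,0,-78,0,0,0,5],[0,0,-98,0,0,0,5],[0,0,-115,0,0,0,5],[0,0,-126,0,0,0,5],[0,0,-130,0,0,0,5],[0,0,-130,0,0,0,5]]])

```text
time_s: 12.88
tcp_pos: [0.5228, -0.2631, 0.1777]
eef_rot: [-3.141, 0.0, 1.1]
ft_force: [-0.7, -0.1, -4.0]
gripper_width: 0.0153
gripper_force: 78.2
```

```bash
python3 - <<'E'
from h import *
print(monitor.sense()['ft_force'],monitor.sense()['wrist_torque'])
s=get_image('scene');t=get_image('top')
p=monitor.sense()['tcp_pos'];u,v=proj('scene',p)[0].astype(int);print(p,u,v)
b=cv2.resize(s[v-60:v+90,u-90:u+90],(720,600));cv2.imwrite('pics/s3.png',b[:,:,::-1])
delta(.4452,-.011,.178,63)
E
```

```text
[-0.67563578 -0.12388359 -4.02772558] [-0.00020799 -0.01991636 -0.02122948]
[ 0.52255636 -0.26292349  0.17701756] 273 249
mm [ 189.4 -183.3   -0.7] deg [-0.08  0.    0.01] t 12.975 w 0.015996072558443274
```

View pics/s3.png

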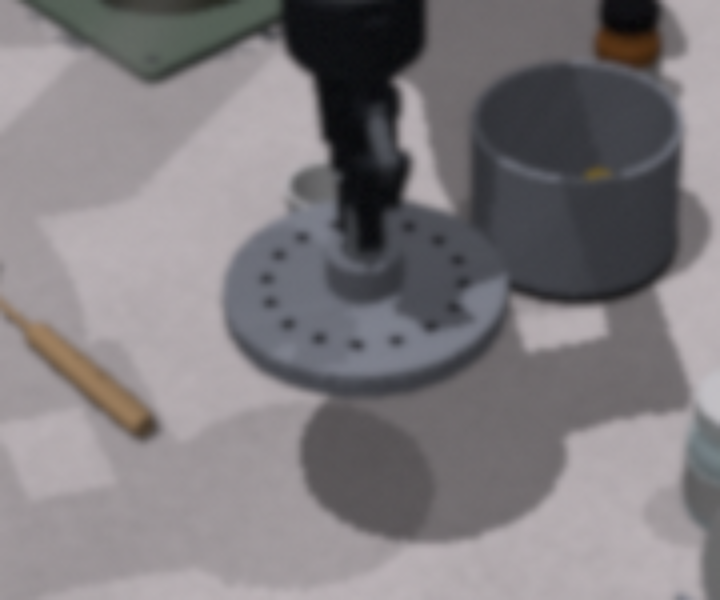

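The lids are lifted together and look level, still nested. Next I carry them over the caddy.

Request:
apply_moves(commands=[[[8,-8,-2,0,0,0,5],[25,-24,-5,0,0,0,5],[48,-46,-8,0,0,0,5],[73,-71,-10,0,0,0,5],[98,-95,-10,0,0,0,5],[123,-119,-10,0,0,0,5],[147,-142,-10,0,0,0,5],[167,-161,-8,0,0,0,5],[181,-175,-5,0,0,0,5],[187,-181,0,0,0,0,5],[189.5,-183.3,0,0,0,0,5],[189.5,-183.3,0,0,0,0,5]]])

```text
time_s: 14.48
tcp_pos: [0.4457, -0.0112, 0.1778]
eef_rot: [3.141, 0.0, 1.1]
ft_force: [0.5, -0.8, -4.7]
gripper_width: 0.0155
gripper_force: 78.3
```

Request:
apply_moves(commands=[[[0,0,0,0,0,0,5],[0,0,0,0,0,0,5],[0,0,0,0,0,0,5]]])

```text
time_s: 14.85
tcp_pos: [0.4457, -0.0114, 0.1777]
eef_rot: [3.142, 0.0, 1.099]
ft_force: [-0.0, 0.9, -4.8]
gripper_width: 0.0155
gripper_force: 78.3
```

```bash
python3 - <<'E'
from h import *
delta(.4452,-.011,.138,63)
t=get_image('top');p=monitor.sense()['tcp_pos'];L=p[2]-.048+.019
u,v=proj('top',[p[0],p[1],L])[0]
g=cv2.cvtColor(t,cv2.COLOR_RGB2GRAY).astype(np.float32);bh=cv2.morphologyEx(g,cv2.MORPH_BLACKHAT,np.ones((7,7)))
yy,xx=np.mgrid[:480,:640];rr=np.hypot(xx-u,yy-v)
m=((bh>12)&(rr>18)&(rr<30)).astype(np.uint8);n,l,st,ce=cv2.connectedComponentsWithStats(m)
C=np.array([ (np.array([xx[l==i],yy[l==i]])*bh[l==i]).sum(1)/bh[l==i].sum() for i in range(1,n) if 2<st[i,4]<16])
P=plane('top',C,L);r=np.hypot(*(P[:,:2]-p[:2]).T);k=abs(r-.055)<.004;print(p,len(C),k.sum(),circ(P[k]),circ(P[k],.055))
E
```

```text
mm [ 0.1 -0.6 39.7] deg [ 0.    0.01 -0.02] t 14.85 w 0.015544547999279857
[ 0.44567438 -0.01132548  0.17768683] 1 1 (array([0.4529618 , 0.06757209, 0.03823995]), np.float64(5.213472362153304e-09)) (array([0.46481294, 0.07942323]), np.float64(1.228499593719512e-08))
```

Request:
apply_moves(commands=[[[0,-0.5,8,0,0,0,5],[0,-0.5,16,0,0,0,5],[0,-0.5,23,0,0,0,5],[0,-0.5,27,0,0,0,5],[0,-0.5,30,0,0,0,5],[0,-0.5,32,0,0,0,5],[0,-0.5,34,0,0,0,5],[0,-0.5,34,0,0,0,5]]])

```text
time_s: 15.9
tcp_pos: [0.4451, -0.0109, 0.1437]
eef_rot: [3.142, 0.0, 1.1]
ft_force: [-0.3, -0.7, -3.9]
gripper_width: 0.0158
gripper_force: 78.3
```

No contact yet, and the plug is about 4 mm into the mouth. Continuing down.

Request:
apply_moves(commands=[[[0,0,1.5,0,0,0,5],[0,0,3,0,0,0,5],[0,0,4,0,0,0,5],[0,0,5,0,0,0,5],[0,0,5,0,0,0,5]]])

```text
time_s: 16.52
tcp_pos: [0.4451, -0.0109, 0.1386]
eef_rot: [-3.141, 0.0, 1.1]
ft_force: [0.1, 0.7, -3.6]
gripper_width: 0.0153
gripper_force: 78.3
```

Request:
apply_moves(commands=[[[0,0,0.5,0,0,0,5],[0,0,1,0,0,0,5],[0,0,1,0,0,0,5]]])

```text
time_s: 16.9
tcp_pos: [0.4453, -0.0109, 0.1383]
eef_rot: [3.141, -0.0, 1.1]
ft_force: [-1.4, 0.1, 4.2]
gripper_width: 0.0153
gripper_force: 79.2
```

It is seated: contact came at TCP z = 0.138, as expected. Releasing.

Request:
apply_moves(commands=[[[0,0,0,0,0,0,30],[0,0,0,0,0,0,50],[0,0,0,0,0,0,85],[0,0,0,0,0,0,85],[0,0,0,0,0,0,85],[0,0,-30,0,0,0,85],[0,0,-60,0,0,0,85],[0,0,-60,0,0,0,85]]])

```text
time_s: 17.9
tcp_pos: [0.4466, -0.0109, 0.1996]
eef_rot: [3.137, -0.002, 1.1]
ft_force: [-0.1, -0.4, -0.5]
gripper_width: 0.073
gripper_force: 0.0
```

```bash
python3 - <<'E'
from h import *
s=get_image('scene');t=get_image('top')
b=cv2.resize(s[150:300,240:420],(720,600));cv2.imwrite('pics/s4.png',b[:,:,::-1]);cv2.imwrite('pics/t4.png',t[:,:,::-1])
for n,i,z in(("scene",s,.109),):
    u,v=proj(n,[.4452,-.011,z])[0].astype(int);c,w=bluemask(i,u,v,60);print(c.min(0),c.max(0))
a=np.linspace(0,6.28,100);q=proj('scene',np.c_[.4452+.08*np.cos(a),-.011+.08*np.sin(a),0*a+.109]);print('expected plate ellipse',q.min(0),q.max(0))
delta(.4452,-.011,.108,63)
E
```

```text
[296 195] [357 263]
expected plate ellipse [296.06533392 198.77572255] [357.63877759 233.7095894 ]
mm [ 0.1  0.5 89.2] deg [-0.03  0.02  0.02] t 18.0 w 0.07263092243028912
```

View pics/s4.png

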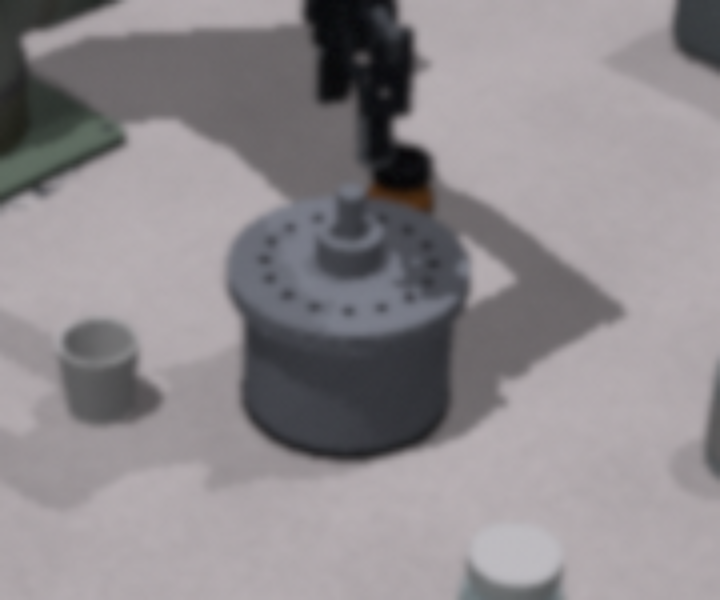

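The lids sit flat on the caddy, and the plate silhouette matches the expected ellipse at x 296–357. The bare knob stands clear at (350,205) in the crop. Next I grip the collar.

Request:
apply_moves(commands=[[[0,0.3,12,0,0,0,90],[0,0.3,28,0,0,0,90],[0,0.3,46,0,0,0,90],[0,0.3,62,0,0,0,90],[0,0.3,74,0,0,0,90],[0,0.3,82,0,0,0,90],[0,0.3,87,0,0,0,90],[0,0.3,88,0,0,0,90],[0,0.3,88,0,0,0,90],[0,0.3,88,0,0,0,90]]])

```text
time_s: 19.25
tcp_pos: [0.4457, -0.011, 0.1101]
eef_rot: [3.141, -0.0, 1.1]
ft_force: [-0.2, 0.1, -0.0]
gripper_width: 0.0771
gripper_force: 0.0
```

Request:
apply_moves(commands=[[[0,0,0,0,0,0,60],[0,0,0,0,0,0,55],[0,0,0,0,0,0,50],[0,0,0,0,0,0,40],[0,0,0,0,0,0,35],[0,0,0,0,0,0,35],[0,0,0,0,0,0,35]]], grip_force=60)

```text
time_s: 20.12
tcp_pos: [0.4455, -0.011, 0.1102]
eef_rot: [3.141, -0.0, 1.1]
ft_force: [-0.8, 0.9, 4.2]
gripper_width: 0.0418
gripper_force: 60.7
```

```bash
python3 -c "
from h import *
delta(.4452,-.011,.109,63)"
```

```text
mm [-0.1 -0.2  1.2] deg [ 0.02 -0.    0.02] t 20.125 w 0.04176811025326864
```

Request:
apply_moves(commands=[[[0,0,-1,0,0,0,35],[0,0,-3,0,0,0,35],[0,0,-6,0,0,0,35],[0,0,-10,0,0,0,35],[0,0,-16,0,0,0,35],[0,0,-23,0,0,0,35],[0,0,-31,0,0,0,35],[0,0,-39,0,0,0,35],[0,0,-47,0,0,0,35],[0,0,-55,0,0,0,35],[0,0,-63,0,0,0,35],[0,0,-70,0,0,0,35]]])

```text
time_s: 21.62
tcp_pos: [0.4454, -0.011, 0.1803]
eef_rot: [3.141, 0.0, 1.1]
ft_force: [-0.2, 0.9, -1.5]
gripper_width: 0.0418
gripper_force: 60.8
```

Request:
apply_moves(commands=[[[0,0,-8,0,0,0,35],[0,0,-18,0,0,0,35],[0,0,-30,0,0,0,35],[0,0,-42,0,0,0,35],[0,0,-52,0,0,0,35],[0,0,-60,0,0,0,35],[0,0,-65,0,0,0,35],[0,0,-67,0,0,0,35],[0,0,-67,0,0,0,35],[0,0,-67,0,0,0,35]]])

```text
time_s: 22.88
tcp_pos: [0.4452, -0.011, 0.2464]
eef_rot: [-3.141, 0.0, 1.1]
ft_force: [-0.2, 0.6, -0.7]
gripper_width: 0.0416
gripper_force: 60.8
```

```bash
python3 - <<'E'
from h import *
s=get_image('scene');print(monitor.sense()['wrist_torque'])
b=cv2.resize(s[110:290,230:430],(666,600));cv2.imwrite('pics/s5.png',b[:,:,::-1])
E
```

```text
[-0.01294462 -0.03343727 -0.0496779 ]
```

View pics/s5.png

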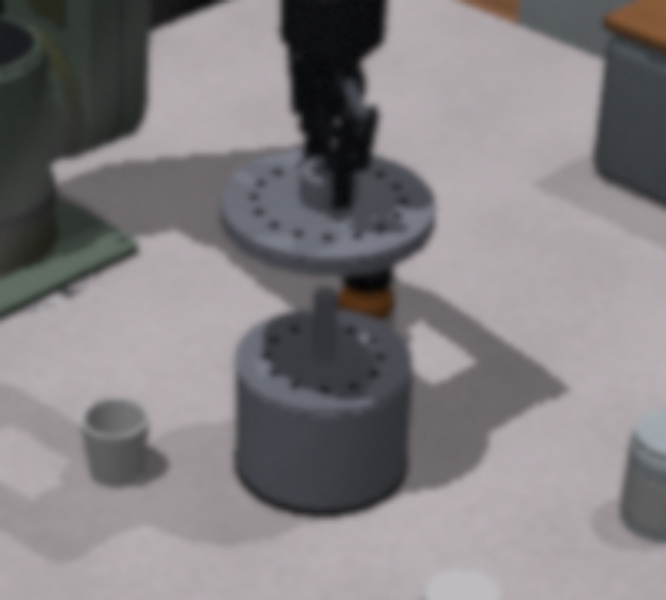

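The outer lid is held level at (328,205), 136 mm above where it sat. The inner lid is still closed on the caddy, with its knob upright at (324,325).

```bash
python3 -c "
from workcell import manip
print(manip.job_done())"
```

```text
the job is handed in; nothing more can be done
None
```

The job is handed in at about 23 s of the 69 s allowed: the cob is in the caddy, the inner lid is seated on it, and the gripper holds the outer lid level about 136 mm above where it sat, touching nothing else.

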